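# Ram a shaker stack home in its packing tube

### The job

One clear packing tube still has its stack of two salt shakers standing proud of the mouth: take the pushing rod from its wooden stand and use it to push that stack down the tube until it stops on the bottom, and press it there firmly for a moment. Then put the rod back upright in the hole of its stand and let go. Leave the shakers in the already packed tube and the other things on the worktop alone.

Things in the scene. Friction and masses are not known exactly. Their poses are not given: they have to be found in the camera images.
- tube: upright clear plastic tube fixed to the worktop on a grey 80x80x8 mm foot; the one still to be packed, its top shaker stands 9 mm proud of the mouth at the start. 195 mm high, bore 32 mm, outside 39 mm, the last 10 mm flare to a mouth 44 mm wide inside and 51 mm outside. Origin: centre of the underside, on the tube's axis; z is up along the tube.
- follower (a joint): snug black rubber ring in the tube that holds the foot of the lower shaker (27 mm wide); both slide down the bore together with about 5 N of friction and stay where left (no spring). Value: metres pushed down from the start at 0; 0.040 is hard on the bottom. At value q the top of the upper shaker is 204 mm minus q above the worktop (164 mm, 31 mm below the mouth, when packed).
- shaker_top: upper glass salt shaker of the stack to be packed, chrome domed cap up, 27 mm wide, 74 mm high, standing loose on the cap of the lower one, which is of the same kind. Origin: centre of its underside.
- packed_tube: second tube, the same in every size, with its two shakers already down on the bottom (tops 164 mm above the worktop). Origin: centre of the underside.
- packed_top: upper shaker in the already packed tube, to be left alone. Origin: centre of its underside.
- stand: light wooden block 80x80x50 mm fixed to the worktop, with a round blind hole 27 mm wide and 42 mm deep in the centre of its top (hole floor 8 mm above the worktop), edge chamfered 3 mm. Origin: centre of the underside; the hole is straight above it.
- rod: pushing rod, 133 mm long, 0.15 kg, standing upright in the stand at the start. Aluminium shaft 22 mm in diameter and 75 mm long, a collar 34 mm in diameter from 75 to 80 mm, then a black square grip 28x28 mm from 80 to 130 mm. Origin: centre of the shaft's free lower end; z points along the rod to the grip, x and y are square to the grip's faces. In the stand its origin is 8 mm above the worktop.
- stapler: red desk stapler, 120x32x44 mm, a bystander. Origin: centre of the underside.
- ticket_pad: white glued pad of tickets lying flat, 60x85x19 mm, a bystander. Origin: centre of the underside.
- ramekin: white ramekin, 68x68x36 mm, a bystander. Origin: centre of the underside.
- box_cutter: yellow box cutter lying flat, 131x18x14 mm, a bystander. Origin: centre of the underside.
Not all that is in view belongs to the job. Leave any red look-alike of the tube alone.

How it is judged:
By the outcome, as a careful person would: the job done as asked, in the order asked, and still so for the second after the job is handed in, with the robot touching nothing.
It also fails if it takes over 53 s, if anything falls off the work surface, if the arm or the gripper's body presses on something with over 40 N, if the wrist force passes 120 N, or if a joint passes its speed limit or range.

### The arm

A 6-joint arm with a two-finger parallel gripper is mounted at the origin on a cart in front of the work surface, level with it; the furniture and walls round the work are solid. World frame = base frame: x ahead of the robot, y to its left, z up, the work surface at z = 0. Lengths are in mm, angles in degrees, forces in N, time in s.
With the tool pointing down it reaches from about 350 to 850 mm from the base axis. Payload 8.1 kg.
Tool frame: the origin (TCP) lies midway between the tips of the shut fingers; the grasp point (between the pads) lies 19 mm behind it; z points along the fingers, y is the line along which they close (so a half turn about z gives the same grasp; the last joint's range is limited). The gripper opens to 85 mm and grips with 20 to 120 N. Pads are 22 mm wide; open, the fingers measure 114 mm over their backs; the gripper's body (76 mm by 85 mm) begins 54 mm behind the grasp point. The pads swing forward as they close: fully open they stand 13 mm farther back than shut.
Start: joints at [-71.815, 7.471, 85.268, -0, 87.261, -4.893], TCP at [235.217, -551.977, 231.292] pointing down, gripper open.
Joint ranges: [-169.43, 169.43], [-51.17, 129.36], [1.28, 143.12], [-76.62, 256.62], [0, 156.53], [-152.29, 152.29]. Speed limits (degrees/s): [136.94, 136.94, 159.86, 180, 180, 180].

### API

Orientations are given as [roll, pitch, yaw] about the fixed x, y, z axes, in that order (R = Rz(yaw) Ry(pitch) Rx(roll)).
In Python, from bench import r gives the robot as it stands.
- The arm moves only by the tool send_rows, never from a script. Its argument "increments" is a list of rows, each a list of 6 numbers: the shift along the tool's x, y, z in mm, then the turn, a rotation vector about the tool's x, y, z in rad. A call has 1 to 5 rows; each row shifts and turns the commanded pose from where the row before left it, along the tool's axes as they then stand; what a row does not reach is not made up. A row lasts 1/8 s, in which the tool goes at most 62.5 mm and 10.7 degrees, less where a joint would pass 70% of its speed; a pose out of reach is approached as far as the arm can. A call is refused whole if a number of a shift passes 62.5 or a number of a turn 0.188, either way. A call with a gripper value outside its range is refused whole. "grip" is the closure, from -1 (fully open) to 1 (shut), set as the call begins (left out, the last holds). The fingers move at their own pace and stop on an object; "grip_force" is the grip in N (left out, the last holds). Time passes only in rows, so rows that do not move let the fingers close. It gives the time, the measured TCP pose, the force, the opening and the grip force at its end, in the units of the state.
- r.sense(): the state, without advancing time (a new reading comes with each control period).
- r.snapshot(name): name is "side" or "top" or "wrist"; returns a dict with "img" (420x560x3 uint8, blue, green, red), "z_map" (420x560 float32, mm along the optical axis (not along the pixel's ray), 0 where there is no reading), "fx", "fy", "cx", "cy" (pixels), "view" (4x4, takes a point from world to camera coordinates). Camera axes: x right, y down, z forward; pixel columns grow to the right and rows downward; lengths in mm; the calibration is good to about 2 mm. A picture is of the moment at which its call begins.
- r.hand_in(): hands the job in; it is judged then, once.
The state is a dict: "time": time; "joint_pos": joint angles; "qd": joint speeds; "joint_efforts": joint torques, N m; "tool_pos": TCP position; "tcp_rot": TCP orientation; "ft_force": force on the tool from outside, world axes, zero at the start; "wrist_torque": the same for the moment, N m; "finger_gap": finger opening in mm; "grip_force": force on a finger pad.
Only numpy, scipy, OpenCV 4.12 (cv2) and the standard library are available. Lean on these libraries where they do the work, as an engineer would, in place of code of your own. Each camera call takes 0.05 s, during which the arm holds its last target. There are 200 camera calls.

## Working session

There is one attempt and no reset: what is moved stays moved. The work goes in short steps, Python scripts to look and compute and a tool call to move; the robot and the scene stay as the last step left them, time stands still between calls to the robot, and variables do not carry over. Pictures are saved under pics/ and viewed, at most 10 in all, crops included, and the job is handed in when it is done.

Besides the shell and the picture viewer there is one more tool, called after ">>>" by a JSON object that holds its "fn" and its "kwargs", one argument or row to a line. send_rows: Moves the arm, as the interface text tells. Its arguments: {"type":"object","properties":{"increments":{"type":"array"},"grip":{"type":"number"},"grip_force":{"type":"number"}},"required":["increments"]}

```bash
mkdir -p pics; ls; cat > h.py <<'E'
import numpy as np, cv2
from bench import r
def snap(n,f=None):
    s=r.snapshot(n)
    if f: cv2.imwrite('pics/'+f,s['img'])
    return s
def pts(s):
    "world points HxWx3 from depth"
    z=s['z_map'];v,u=np.mgrid[:z.shape[0],:z.shape[1]]
    c=np.stack([(u-s['cx'])/s['fx']*z,(v-s['cy'])/s['fy']*z,z,np.ones_like(z)],-1)
    w=c@np.linalg.inv(np.array(s['view'])).T
    w=w[...,:3]; w[z<=0]=np.nan
    return w
def ray(s,u,v,h):
    "pixel to plane z=h"
    i=np.linalg.inv(np.array(s['view']));o=i[:3,3]
    d=i[:3,:3]@[(u-s['cx'])/s['fx'],(v-s['cy'])/s['fy'],1]
    return o+d*(h-o[2])/d[2]
E
python3 - <<'E'
from h import *
a=snap('top','top0.png');b=snap('side','side0.png')
for s in(a,b): print(np.linalg.inv(np.array(s['view'])).round(2),s['fx'])
print(r.sense())
E
```

```text
pics
[[ 0.00000e+00 -1.00000e+00  9.00000e-02  4.19610e+02]
 [-1.00000e+00 -0.00000e+00  1.00000e-02 -7.64500e+01]
 [-1.00000e-02 -9.00000e-02 -1.00000e+00  1.15068e+03]
 [ 0.00000e+00  0.00000e+00  0.00000e+00  1.00000e+00]] 413.8247525986878
[[-1.0000e+00 -1.0000e-02 -1.0000e-02  5.1597e+02]
 [ 1.0000e-02  3.5000e-01 -9.4000e-01  8.7675e+02]
 [ 1.0000e-02 -9.4000e-01 -3.5000e-01  4.6272e+02]
 [ 0.0000e+00  0.0000e+00  0.0000e+00  1.0000e+00]] 410.580410716951
{'time': 0.1, 'joint_pos': array([-7.18129773e+01,  7.51069922e+00,  8.53216086e+01,  1.50096030e-03,
        8.72617870e+01, -4.89215100e+00]), 'qd': array([ 0.03646478, -0.16901552, -0.13582983,  0.03915292, -0.01603628,
       -0.0147753 ]), 'joint_efforts': array([ 2.05610922e-03, -5.70951605e+01, -5.01940906e+01, -7.81453400e-05,
        8.20917747e-03, -8.99954466e-05]), 'tool_pos': array([ 235.0886846 , -551.5023074 ,  230.36390038]), 'tcp_rot': array([-1.79906376e+02, -9.51810749e-03,  2.30790930e+01]), 'ft_force': array([-0.17918092,  0.67704526, -0.11130255]), 'wrist_torque': array([-0.01230556,  0.00389623,  0.08077439]), 'grip_force': 0.0, 'finger_gap': 85.3764811267134}
```

View pics/top0.png

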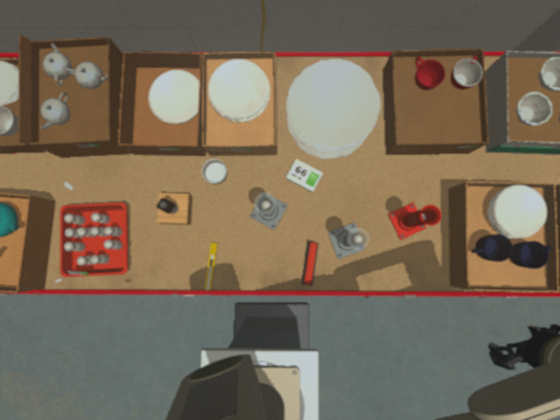

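View pics/side0.png

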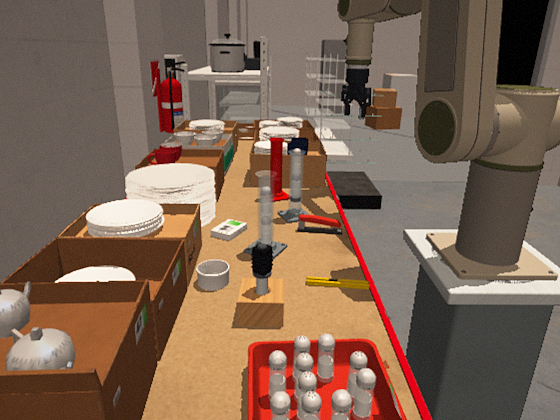

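Top: stand (173,208) with rod top (166,205); clear tubes at feet (268,209) and (350,238); red look-alike (415,218). I'll use depth and enlarge to see which one is proud.

```bash
python3 - <<'E'
from h import *
a=snap('top');w=pts(a);np.set_printoptions(suppress=True,precision=0,linewidth=220)
for n,(u0,u1,v0,v1) in dict(rod=(150,195,185,230),tA=(245,292,185,232),tB=(325,375,215,260)).items():
    p=w[v0:v1,u0:u1].reshape(-1,3);p=p[~np.isnan(p[:,0])]
    for lo,hi in((5,12),(44,56),(125,145),(155,175),(175,190),(190,200),(200,215)):
        m=p[(p[:,2]>lo)&(p[:,2]<hi)]
        if len(m): print(n,lo,hi,len(m),np.median(m,0),m.min(0),m.max(0))
b=snap('side')
A=cv2.resize(a['img'][180:265,240:380],None,fx=5,fy=5,interpolation=cv2.INTER_CUBIC)[:, :]
B=cv2.resize(b['img'][135:335,230:350],None,fx=3,fy=3,interpolation=cv2.INTER_CUBIC)
cv2.imwrite('pics/A.png',A);cv2.imwrite('pics/B.png',B)
E
```

```text
rod 5 12 42 [531. 196.   6.] [488. 188.   5.] [597. 309.  12.]
rod 44 56 687 [523. 226.  50.] [490. 194.  44.] [572. 276.  55.]
rod 125 145 138 [531. 232. 138.] [514. 217. 125.] [550. 251. 145.]
tA 5 12 377 [513. -35.   8.] [472. -82.   5.] [593.  43.  12.]
tA 44 56 10 [514. -28.  50.] [510. -39.  45.] [534.  -7.  56.]
tA 125 145 27 [536. -19. 136.] [510. -36. 126.] [545.  -4. 145.]
tA 155 175 88 [530. -21. 162.] [518. -33. 155.] [545.  -4. 175.]
tA 175 190 72 [533. -19. 188.] [510. -39. 175.] [551.  -1. 190.]
tA 190 200 147 [533. -20. 194.] [505. -44. 190.] [553.   3. 199.]
tA 200 215 1 [530. -44. 200.] [530. -44. 200.] [530. -44. 200.]
tB 5 12 384 [ 445. -220.    8.] [ 399. -313.    5.] [ 515. -181.   12.]
tB 44 56 10 [ 443. -219.   49.] [ 429. -233.   44.] [ 466. -216.   56.]
tB 125 145 18 [ 446. -218.  134.] [ 433. -246.  125.] [ 463. -216.  144.]
tB 155 175 26 [ 450. -230.  166.] [ 433. -249.  155.] [ 464. -223.  174.]
tB 175 190 91 [ 448. -239.  187.] [ 428. -257.  175.] [ 467. -215.  190.]
tB 190 200 190 [ 448. -237.  195.] [ 423. -258.  190.] [ 471. -212.  200.]
tB 200 215 42 [ 448. -234.  202.] [ 441. -243.  200.] [ 457. -225.  206.]
```

View pics/A.png

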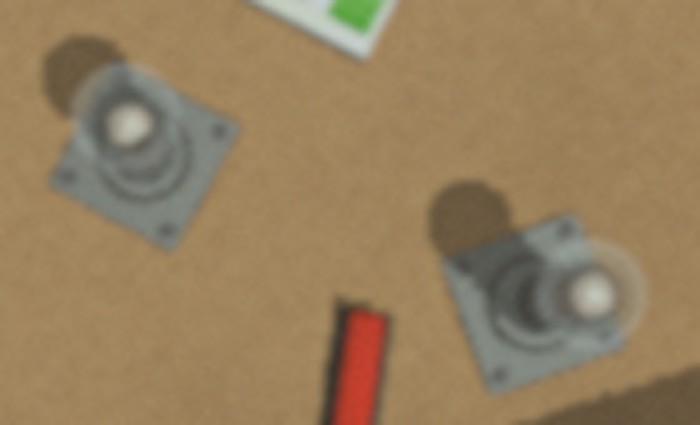

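View pics/B.png

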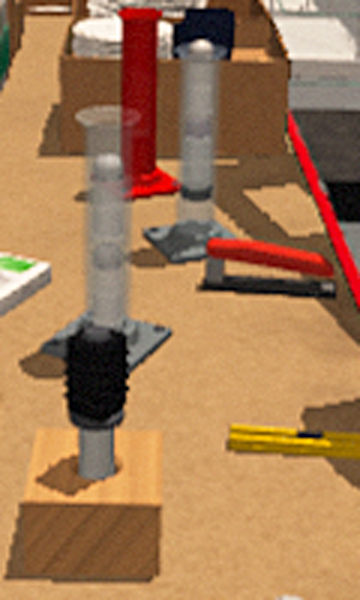

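B view: the far tube (top-view px (356,237), mouth about (447,-235), top at z≈204) is the proud one. The near tube A is packed, with its cap about 30 mm below the mouth. The rod is at about (531,233). I'll turn to yaw 0, rise, and go over the rod.

>>> {"fn": "send_rows", "kwargs": {
  "increments": [
    [0, 0, -23, 0, 0, 0.1343],
    [0, 0, -23, 0, 0, 0.1343],
    [0, 0, -24, 0, 0, 0.1343],
    [0, 0, 0, 0, 0, 0],
    [0, 0, 0, 0, 0, 0]
  ],
  "grip": -1
}}

```text
time: 0.82
tool_pos: [235.1, -551.7, 300.0]
tcp_rot: [-179.9, 0.0, 0.2]
ft_force: [-0.1, -0.2, -0.4]
finger_gap: 85.3
grip_force: 0.0
```

>>> {"fn": "send_rows", "kwargs": {
  "increments": [
    [19, -49, 0, 0, 0, 0],
    [19, -49, 0, 0, 0, 0],
    [19, -49, 0, 0, 0, 0],
    [19, -49, 0, 0, 0, 0],
    [19, -49, 0, 0, 0, 0]
  ]
}}

```text
time: 1.45
tool_pos: [330.1, -304.9, 299.5]
tcp_rot: [-179.9, 0.1, 0.1]
ft_force: [1.8, -0.7, 0.1]
finger_gap: 85.4
grip_force: 0.0
```

>>> {"fn": "send_rows", "kwargs": {
  "increments": [
    [19, -49, 0, 0, 0, 0],
    [19, -49, 0, 0, 0, 0],
    [19, -49, 0, 0, 0, 0],
    [19, -49, 0, 0, 0, 0],
    [19, -49, 0, 0, 0, 0]
  ]
}}

```text
time: 2.08
tool_pos: [425.0, -60.2, 299.7]
tcp_rot: [-180.0, 0.1, 0.1]
ft_force: [1.4, 0.5, 0.0]
finger_gap: 85.3
grip_force: 0.0
```

>>> {"fn": "send_rows", "kwargs": {
  "increments": [
    [19, -49, 0, 0, 0, 0],
    [19, -49, 0, 0, 0, 0],
    [19, -49, 0, 0, 0, 0],
    [19, -49, 0, 0, 0, 0],
    [19, -49, 0, 0, 0, 0]
  ]
}}

```text
time: 2.7
tool_pos: [520.0, 184.6, 299.4]
tcp_rot: [180.0, 0.1, 0.1]
ft_force: [-0.4, -0.4, 0.5]
finger_gap: 85.2
grip_force: 0.0
```

>>> {"fn": "send_rows", "kwargs": {
  "increments": [
    [10, -40, 0, 0, 0, 0],
    [0, -10, 0, 0, 0, 0],
    [0, 0, 0, 0, 0, 0]
  ]
}}

```text
time: 3.08
tool_pos: [529.6, 232.9, 299.9]
tcp_rot: [179.9, 0.1, 0.1]
ft_force: [0.1, -0.6, -0.6]
finger_gap: 85.4
grip_force: 0.0
```

```bash
python3 - <<'E'
from h import *
a=snap('wrist','w1.png');np.set_printoptions(suppress=True,precision=1)
print(r.sense()['tool_pos'],r.sense()['joint_pos'],np.linalg.inv(np.array(a['view'])).round(2))
w=pts(a)
m=((w[...,2]>128)&(w[...,2]<150)).astype(np.uint8)
n,l,st,ce=cv2.connectedComponentsWithStats(m);i=1+st[1:,4].argmax()
P=w[l==i];print(st[i],np.median(P,0),cv2.minAreaRect(P[:,:2].astype(np.float32)))
m=((w[...,2]>46)&(w[...,2]<54)).astype(np.uint8)
n,l,st,ce=cv2.connectedComponentsWithStats(m);i=1+st[1:,4].argmax()
P=w[l==i];print(st[i],np.median(P,0),cv2.minAreaRect(P[:,:2].astype(np.float32)))
E
```

```text
[529.8 232.2 300.4] [ 18.6   3.2  82.7  -0.   94.2 108.6] [[  0.   -1.   -0.3 604.6]
 [ -1.   -0.   -0.  233.9]
 [  0.    0.3  -1.  442.2]
 [  0.    0.    0.    1. ]]
[ 258  159   41   42 1086] [533.4 233.6 137.8] ((531.5904541015625, 233.7977752685547), (28.077312469482422, 28.315628051757812), 57.79456329345703)
[ 240  122   78   78 4168] [544.  234.7  49.9] ((531.6586303710938, 233.90309143066406), (80.0474853515625, 80.39411163330078), 88.42166137695312)
```

View pics/w1.png

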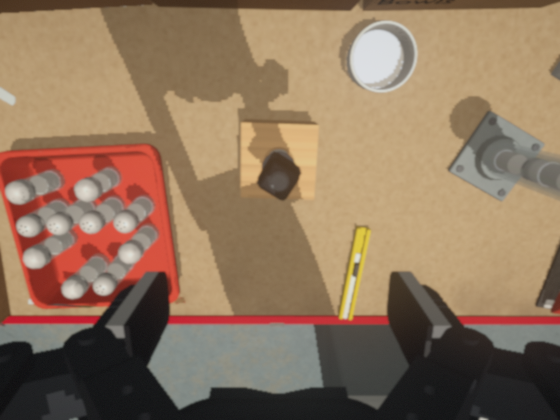

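Wrist view: black square grip top at px (279,176), 28×28 measured, z 138, yaw ≈57.8°. The stand centre (531.7,233.9) agrees with it. I'll align and descend.

>>> {"fn": "send_rows", "kwargs": {
  "increments": [
    [2, -1, 0, 0, 0, 0],
    [0, 0, -20, 0, 0, -0.168],
    [0, 0, 0, 0, 0, -0.168],
    [0, 0, 0, 0, 0, -0.168],
    [0, 0, 0, 0, 0, -0.168]
  ]
}}

```text
time: 3.75
tool_pos: [532.6, 232.8, 321.7]
tcp_rot: [180.0, -0.0, 38.7]
ft_force: [0.6, 0.3, -0.0]
finger_gap: 85.7
grip_force: 0.0
```

>>> {"fn": "send_rows", "kwargs": {
  "increments": [
    [0, 0, 20, 0, 0, -0.168],
    [0, 0, 30, 0, 0, -0.167],
    [0, 0, 40, 0, 0, 0],
    [0, 0, 40, 0, 0, 0],
    [0, 0, 0, 0, 0, 0]
  ]
}}

```text
time: 4.38
tool_pos: [530.0, 232.1, 187.6]
tcp_rot: [-179.8, 0.3, 57.6]
ft_force: [-0.2, -0.3, -0.0]
finger_gap: 85.4
grip_force: 0.0
```

```bash
python3 - <<'E'
from h import *
for i in range(4): s=r.sense();print(s['tool_pos'].round(1),s['tcp_rot'].round(2));a=snap('wrist')
w=pts(a)
m=((w[...,2]>128)&(w[...,2]<150)).astype(np.uint8)
n,l,st,ce=cv2.connectedComponentsWithStats(m)
for i in range(1,n):
  P=w[l==i]
  if len(P)>200: print(st[i],cv2.minAreaRect(P[:,:2].astype(np.float32)))
E
```

```text
[530.  232.1 187.6] [-179.75    0.32   57.62]
[531.5 232.8 190.6] [-1.7991e+02  1.3000e-01  5.7630e+01]
[532.8 233.4 192.6] [ 1.7997e+02 -3.0000e-02  5.7640e+01]
[533.5 233.8 193.8] [ 1.7989e+02 -1.3000e-01  5.7650e+01]
[ 252  204   49   49 2285] ((531.8394165039062, 234.28408813476562), (27.25227928161621, 28.072669982910156), 57.24692916870117)
```

>>> {"fn": "send_rows", "kwargs": {
  "increments": [
    [0, 0, 25, 0, 0, 0],
    [0, 0, 30, 0, 0, 0],
    [0, 0, 25, 0, 0, 0],
    [0, 0, 16, 0, 0, 0],
    [0, 0, 0, 0, 0, 0]
  ]
}}

```text
time: 5.2
tool_pos: [532.2, 233.9, 95.2]
tcp_rot: [-180.0, 0.0, 57.7]
ft_force: [-0.2, -0.4, -0.1]
finger_gap: 85.6
grip_force: 0.0
```

>>> {"fn": "send_rows", "kwargs": {
  "increments": [
    [0, 0, 0, 0, 0, 0],
    [0, 0, 0, 0, 0, 0]
  ]
}}

```text
time: 5.45
tool_pos: [533.3, 234.4, 96.9]
tcp_rot: [179.9, -0.1, 57.7]
ft_force: [0.1, 0.1, -0.2]
finger_gap: 85.2
grip_force: 0.0
```

>>> {"fn": "send_rows", "kwargs": {
  "increments": [
    [0, 0, 0, 0, 0, 0],
    [0, 0, 0, 0, 0, 0],
    [0, 0, 0, 0, 0, 0],
    [0, 0, 0, 0, 0, 0],
    [0, 0, 0, 0, 0, 0]
  ],
  "grip": 1,
  "grip_force": 90
}}

```text
time: 6.08
tool_pos: [532.5, 234.0, 95.5]
tcp_rot: [180.0, -0.0, 57.7]
ft_force: [0.3, 0.2, 2.3]
finger_gap: 27.3
grip_force: 88.9
```

>>> {"fn": "send_rows", "kwargs": {
  "increments": [
    [0, 0, 0, 0, 0, 0],
    [0, 0, 0, 0, 0, 0],
    [0, 0, 0, 0, 0, 0]
  ]
}}

```text
time: 6.45
tool_pos: [532.5, 234.1, 95.5]
tcp_rot: [180.0, -0.0, 57.7]
ft_force: [0.5, 0.2, 3.8]
finger_gap: 26.9
grip_force: 88.9
```

>>> {"fn": "send_rows", "kwargs": {
  "increments": [
    [0, 0, -10, 0, 0, 0],
    [0, 0, -20, 0, 0, 0],
    [0, 0, -30, 0, 0, 0],
    [0, 0, -40, 0, 0, 0],
    [0, 0, -40, 0, 0, 0]
  ]
}}

```text
time: 7.08
tool_pos: [532.1, 234.0, 237.8]
tcp_rot: [180.0, -0.0, 57.7]
ft_force: [0.8, -0.9, -1.6]
finger_gap: 26.8
grip_force: 88.5
```

>>> {"fn": "send_rows", "kwargs": {
  "increments": [
    [0, 0, -40, 0, 0, 0],
    [0, 0, -30, 0, 0, 0],
    [0, 0, -20, 0, 0, 0],
    [0, 0, -5, 0, 0, 0],
    [0, 0, 0, 0, 0, 0]
  ]
}}

```text
time: 7.7
tool_pos: [532.1, 233.9, 329.6]
tcp_rot: [-180.0, 0.0, 57.7]
ft_force: [-0.5, -0.2, -2.1]
finger_gap: 26.9
grip_force: 88.5
```

```bash
python3 - <<'E'
from h import *
for i in range(3): s=r.sense();print(s['tool_pos'].round(1),s['tcp_rot'].round(2),s['ft_force'].round(1),s['finger_gap'],s['joint_pos'].round(0));b=snap('side')
cv2.imwrite('pics/s2.png',b['img'])
# proud tube: mouth ring & cap in top depth
acc=[]
for k in range(3):
    a=snap('top');w=pts(a)[210:265,320:380].reshape(-1,3)
    c=w[(w[:,2]>199.5)&(w[:,2]<210)&(w[:,1]<-200)];m=w[(w[:,2]>188)&(w[:,2]<198)]
    print(len(c),c.mean(0),cv2.minEnclosingCircle(c[:,:2].astype(np.float32)),len(m),cv2.minEnclosingCircle(m[:,:2].astype(np.float32)))
E
```

```text
[532.1 233.9 329.6] [-1.7996e+02  4.0000e-02  5.7690e+01] [-0.5 -0.2 -2.1] 26.935300099376942 [19.  4. 79.  0. 97. 51.]
[531.9 233.9 328.9] [-1.7992e+02  9.0000e-02  5.7690e+01] [-0.4 -0.1 -1.7] 26.827428067958422 [19.  4. 79.  0. 97. 51.]
[531.7 233.8 328.5] [-1.799e+02  1.200e-01  5.769e+01] [-0.1  0.6 -1.8] 27.253836924752523 [19.  4. 79. -0. 97. 51.]
52 [ 448.35372525 -235.64241157  201.9411308 ] ((447.3274841308594, -235.69911193847656), 10.413171768188477) 212 ((447.82000732421875, -235.93409729003906), 25.153623580932617)
55 [ 447.83654134 -235.40746975  202.00703405] ((452.6629333496094, -239.80007934570312), 15.441252708435059) 194 ((447.91827392578125, -235.48394775390625), 24.946876525878906)
56 [ 447.5969466  -235.15351098  201.87135098] ((447.81475830078125, -234.7376251220703), 10.740678787231445) 193 ((447.67657470703125, -235.7986602783203), 24.763092041015625)
```

View pics/s2.png

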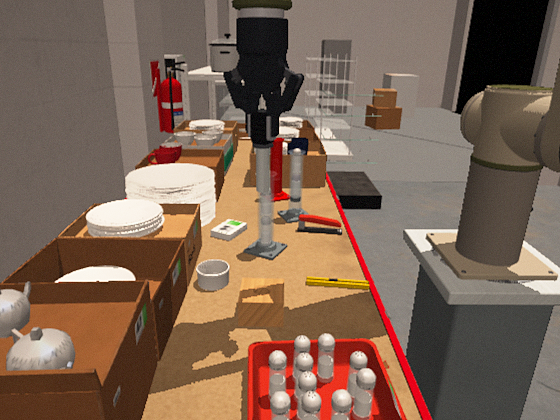

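Side view: rod held upright, shaft at px (263,170), stand hole empty. The mouth ring fits radius 25 at (447.7,-235.7). Moving over.

>>> {"fn": "send_rows", "kwargs": {
  "increments": [
    [-15, 6, 0, 0, 0, 0],
    [-30, 12, 0, 0, 0, 0],
    [-38, 15.5, 0, 0, 0, 0],
    [-38, 15.5, 0, 0, 0, 0],
    [-38, 15.5, 0, 0, 0, 0]
  ]
}}

```text
time: 8.62
tool_pos: [501.1, 63.1, 330.3]
tcp_rot: [180.0, 0.0, 57.7]
ft_force: [0.0, -0.4, -1.1]
finger_gap: 27.0
grip_force: 88.6
```

>>> {"fn": "send_rows", "kwargs": {
  "increments": [
    [-38, 15.5, 0, 0, 0, 0],
    [-38, 15.5, 0, 0, 0, 0],
    [-38, 15.5, 0, 0, 0, 0],
    [-38, 15.5, 0, 0, 0, 0],
    [-38, 15.5, 0, 0, 0, 0]
  ]
}}

```text
time: 9.25
tool_pos: [464.7, -138.8, 330.4]
tcp_rot: [180.0, 0.0, 57.7]
ft_force: [0.4, 0.1, -1.7]
finger_gap: 27.3
grip_force: 88.6
```

>>> {"fn": "send_rows", "kwargs": {
  "increments": [
    [-38, 15.5, 0, 0, 0, 0],
    [-30, 12, 0, 0, 0, 0],
    [-18, 7.5, 0, 0, 0, 0],
    [-7, 3, 0, 0, 0, 0],
    [0, 0, 0, 0, 0, 0]
  ]
}}

```text
time: 9.88
tool_pos: [448.2, -235.6, 330.3]
tcp_rot: [-180.0, -0.0, 57.7]
ft_force: [0.0, 0.2, -2.1]
finger_gap: 27.0
grip_force: 88.6
```

>>> {"fn": "send_rows", "kwargs": {
  "increments": [
    [0, 0, 0, 0, 0, 0],
    [0, 0, 0, 0, 0, 0]
  ]
}}

```text
time: 10.12
tool_pos: [448.5, -235.0, 330.4]
tcp_rot: [180.0, -0.0, 57.8]
ft_force: [-0.7, -0.6, -2.6]
finger_gap: 27.0
grip_force: 88.6
```

```bash
python3 - <<'E'
from h import *
for i in range(3):
    s=r.sense();print(s['tool_pos'].round(1),s['tcp_rot'].round(2),s['ft_force'].round(1));a=snap('wrist','w3.png')
w=pts(a);np.set_printoptions(suppress=True,precision=1)
print(np.linalg.inv(np.array(a['view']))[:3,3])
m=(np.hypot(w[...,0]-448,w[...,1]+236)<40)
for lo,hi in((186,200),(200,210),(215,235),(236,250)):
    k=m&(w[...,2]>lo)&(w[...,2]<hi)
    if k.any():
        P=w[k];v,u=np.where(k);print(lo,hi,k.sum(),P.mean(0),cv2.minEnclosingCircle(P[:,:2].astype(np.float32)),u.min(),u.max(),v.min(),v.max())
b=snap('side')
A=a['img'];B=b['img'][100:260,220:340]
B=cv2.resize(B,None,fx=2.6,fy=2.6,interpolation=cv2.INTER_CUBIC)
o=np.zeros((420,800,3),np.uint8);o[:,:480]=A[:,40:520];o[:416,485:797]=B;cv2.imwrite('pics/c3.png',o)
E
```

```text
[ 448.5 -235.   330.4] [ 1.7999e+02 -1.0000e-02  5.7770e+01] [-0.7 -0.6 -2.6]
[ 448.5 -235.1  330.4] [ 1.7999e+02 -1.0000e-02  5.7760e+01] [ 0.7  0.9 -1.1]
[ 448.4 -235.2  330.4] [179.99  -0.    57.75] [-0.   0.2 -0.7]
[ 488.1 -171.1  472.9]
186 200 1627 [ 449.9 -233.2  193. ] ((447.3566589355469, -236.87156677246094), 24.92810821533203) 247 310 164 221
200 210 257 [ 449.3 -234.4  202. ] ((448.1043395996094, -236.7955780029297), 9.3297119140625) 268 292 186 202
236 250 72 [ 451.6 -227.9  247.3] ((447.76898193359375, -235.01779174804688), 10.825085639953613) 261 295 199 215
```

View pics/c3.png

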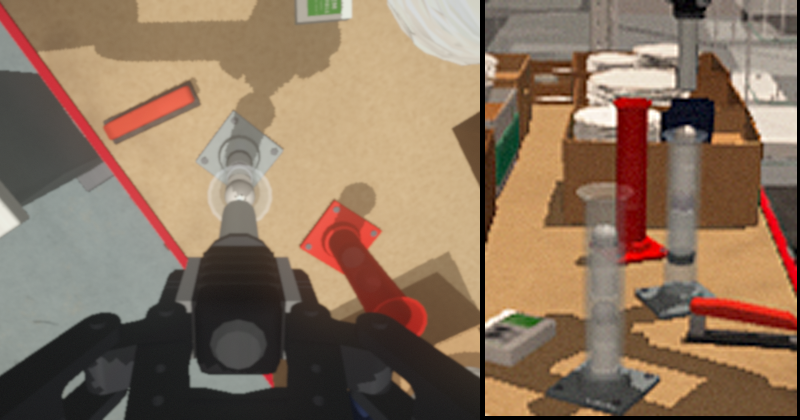

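The wrist/side view shows the shaft right over the mouth of the proud tube; the ring centre (447.4,-236.9) is about 1.5 mm off the rod. I'll correct and go down.

>>> {"fn": "send_rows", "kwargs": {
  "increments": [
    [-1.4, 0.3, 8, 0, 0, 0],
    [0, 0, 12, 0, 0, 0],
    [0, 0, 8, 0, 0, 0],
    [0, 0, 4, 0, 0, 0],
    [0, 0, 3, 0, 0, 0]
  ]
}}

```text
time: 10.95
tool_pos: [447.6, -237.1, 295.0]
tcp_rot: [-180.0, -0.0, 57.7]
ft_force: [0.3, -0.1, -1.7]
finger_gap: 27.3
grip_force: 88.6
```

>>> {"fn": "send_rows", "kwargs": {
  "increments": [
    [0, 0, 3, 0, 0, 0],
    [0, 0, 3, 0, 0, 0],
    [0, 0, 3, 0, 0, 0],
    [0, 0, 3, 0, 0, 0],
    [0, 0, 3, 0, 0, 0]
  ]
}}

```text
time: 11.58
tool_pos: [447.8, -237.2, 280.4]
tcp_rot: [180.0, 0.0, 57.7]
ft_force: [0.1, -0.2, 1.7]
finger_gap: 27.1
grip_force: 88.8
```

>>> {"fn": "send_rows", "kwargs": {
  "increments": [
    [0, 0, 4, 0, 0, 0],
    [0, 0, 4, 0, 0, 0],
    [0, 0, 4, 0, 0, 0],
    [0, 0, 4, 0, 0, 0],
    [0, 0, 4, 0, 0, 0]
  ]
}}

```text
time: 12.2
tool_pos: [447.7, -237.1, 260.0]
tcp_rot: [180.0, -0.0, 57.7]
ft_force: [-0.2, -0.2, 2.1]
finger_gap: 27.2
grip_force: 88.8
```

>>> {"fn": "send_rows", "kwargs": {
  "increments": [
    [0, 0, 2, 0, 0, 0],
    [0, 0, 2, 0, 0, 0],
    [0, 0, 2, 0, 0, 0],
    [0, 0, 1, 0, 0, 0],
    [0, 0, 1, 0, 0, 0]
  ]
}}

```text
time: 12.82
tool_pos: [447.7, -237.1, 252.3]
tcp_rot: [180.0, -0.0, 57.7]
ft_force: [0.9, 0.8, 1.6]
finger_gap: 27.1
grip_force: 88.8
```

>>> {"fn": "send_rows", "kwargs": {
  "increments": [
    [0, 0, 0.5, 0, 0, 0],
    [0, 0, 0.5, 0, 0, 0],
    [0, 0, 0, 0, 0, 0]
  ]
}}

```text
time: 13.2
tool_pos: [447.7, -237.1, 251.2]
tcp_rot: [-180.0, 0.0, 57.7]
ft_force: [0.8, -0.8, 2.5]
finger_gap: 26.9
grip_force: 88.8
```

>>> {"fn": "send_rows", "kwargs": {
  "increments": [
    [0, 0, 0.5, 0, 0, 0],
    [0, 0, 0.5, 0, 0, 0]
  ]
}}

```text
time: 13.45
tool_pos: [447.9, -237.3, 250.6]
tcp_rot: [180.0, 0.0, 57.7]
ft_force: [-0.6, -0.3, 5.1]
finger_gap: 27.3
grip_force: 88.9
```

>>> {"fn": "send_rows", "kwargs": {
  "increments": [
    [0, 0, 0.5, 0, 0, 0],
    [0, 0, 0, 0, 0, 0]
  ]
}}

```text
time: 13.7
tool_pos: [448.0, -237.4, 250.6]
tcp_rot: [179.9, 0.0, 57.7]
ft_force: [-0.2, 0.4, 6.8]
finger_gap: 27.3
grip_force: 89.4
```

>>> {"fn": "send_rows", "kwargs": {
  "increments": [
    [0, 0, 1, 0, 0, 0],
    [0, 0, 0, 0, 0, 0]
  ]
}}

```text
time: 13.95
tool_pos: [448.3, -237.6, 250.5]
tcp_rot: [179.8, 0.0, 57.7]
ft_force: [0.1, 0.7, 10.4]
finger_gap: 27.1
grip_force: 90.1
```

>>> {"fn": "send_rows", "kwargs": {
  "increments": [
    [0, 0, 1, 0, 0, 0],
    [0, 0, 0, 0, 0, 0]
  ]
}}

```text
time: 14.2
tool_pos: [448.7, -237.9, 250.4]
tcp_rot: [179.8, 0.0, 57.7]
ft_force: [-1.0, 0.7, 13.4]
finger_gap: 27.0
grip_force: 90.6
```

>>> {"fn": "send_rows", "kwargs": {
  "increments": [
    [0, 0, 1.5, 0, 0, 0],
    [0, 0, 1.5, 0, 0, 0],
    [0, 0, 1, 0, 0, 0],
    [0, 0, 0, 0, 0, 0]
  ]
}}

```text
time: 14.7
tool_pos: [450.2, -239.0, 250.1]
tcp_rot: [179.4, 0.0, 57.7]
ft_force: [-2.5, 1.8, 30.8]
finger_gap: 26.9
grip_force: 92.7
```

>>> {"fn": "send_rows", "kwargs": {
  "increments": [
    [0, 0, 0, 0, 0, 0],
    [0, 0, 0, 0, 0, 0],
    [0, 0, 0, 0, 0, 0],
    [0, 0, 0, 0, 0, 0],
    [0, 0, 0, 0, 0, 0]
  ]
}}

```text
time: 15.32
tool_pos: [450.2, -239.0, 250.1]
tcp_rot: [179.4, 0.0, 57.7]
ft_force: [-2.1, 1.9, 30.4]
finger_gap: 26.9
grip_force: 92.7
```

>>> {"fn": "send_rows", "kwargs": {
  "increments": [
    [0, 0, 0, 0, 0, 0],
    [0, 0, 0, 0, 0, 0],
    [0, 0, 0, 0, 0, 0],
    [0, 0, -3, 0, 0, 0],
    [0, 0, -6, 0, 0, 0]
  ]
}}

```text
time: 15.95
tool_pos: [447.6, -237.0, 253.0]
tcp_rot: [-180.0, -0.0, 57.7]
ft_force: [-0.1, 0.6, -2.2]
finger_gap: 27.0
grip_force: 88.5
```

>>> {"fn": "send_rows", "kwargs": {
  "increments": [
    [0, 0, -6, 0, 0, 0],
    [0, 0, -10, 0, 0, 0],
    [0, 0, -15, 0, 0, 0],
    [0, 0, -15, 0, 0, 0],
    [0, 0, -15, 0, 0, 0]
  ]
}}

```text
time: 16.58
tool_pos: [447.8, -237.2, 315.2]
tcp_rot: [180.0, 0.0, 57.7]
ft_force: [0.5, -0.2, -2.5]
finger_gap: 27.2
grip_force: 88.5
```

>>> {"fn": "send_rows", "kwargs": {
  "increments": [
    [0, 0, -15, 0, 0, 0],
    [0, 0, 0, 0, 0, 0],
    [0, 0, 0, 0, 0, 0]
  ]
}}

```text
time: 16.95
tool_pos: [447.6, -237.1, 328.4]
tcp_rot: [-180.0, 0.0, 57.7]
ft_force: [-0.1, 1.2, -1.6]
finger_gap: 26.6
grip_force: 88.5
```

```bash
python3 - <<'E'
from h import *
np.set_printoptions(suppress=True,precision=1)
a=snap('wrist');s=r.sense();print(s['tool_pos'],s['tcp_rot'],s['ft_force'])
w=pts(a);m=(np.hypot(w[...,0]-447,w[...,1]+236)<9)
for lo,hi in((150,172),(172,186),(186,200),(200,220)):
    k=m&(w[...,2]>lo)&(w[...,2]<hi);print(lo,hi,k.sum(),w[k][:,2].max() if k.any() else '')
b=snap('side')
A=a['img'];B=cv2.resize(b['img'][60:260,220:340],None,fx=2.6,fy=2.1,interpolation=cv2.INTER_CUBIC)
o=np.zeros((420,800,3),np.uint8);o[:,:480]=A[:,40:520];o[:,485:797]=B;cv2.imwrite('pics/c4.png',o)
E
```

```text
[ 447.5 -237.   328. ] [-179.9   -0.    57.7] [ 1.  -0.2 -1.2]
150 172 347 164.95153652543746
172 186 0 
186 200 0 
200 220 0
```

View pics/c4.png

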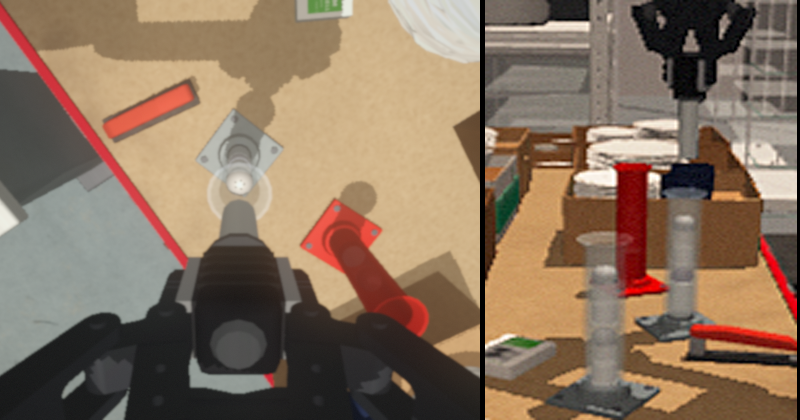

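The cap is now about 31 mm below the mouth (top 164.9), so the stack is packed. Returning the rod over the stand.

>>> {"fn": "send_rows", "kwargs": {
  "increments": [
    [16, -6.3, 0, 0, 0, 0],
    [30, -12, 0, 0, 0, 0],
    [38, -15.5, 0, 0, 0, 0],
    [38, -15.5, 0, 0, 0, 0],
    [38, -15.5, 0, 0, 0, 0]
  ]
}}

```text
time: 17.68
tool_pos: [478.3, -65.0, 328.5]
tcp_rot: [-180.0, -0.0, 57.7]
ft_force: [0.2, 0.4, -3.0]
finger_gap: 27.2
grip_force: 88.6
```

>>> {"fn": "send_rows", "kwargs": {
  "increments": [
    [38, -15.5, 0, 0, 0, 0],
    [38, -15.5, 0, 0, 0, 0],
    [38, -15.5, 0, 0, 0, 0],
    [38, -15.5, 0, 0, 0, 0],
    [38, -15.5, 0, 0, 0, 0]
  ]
}}

```text
time: 18.3
tool_pos: [514.0, 137.0, 328.5]
tcp_rot: [-180.0, 0.0, 57.7]
ft_force: [0.5, 0.0, -1.2]
finger_gap: 27.0
grip_force: 88.6
```

>>> {"fn": "send_rows", "kwargs": {
  "increments": [
    [38, -15.5, 0, 0, 0, 0],
    [30, -12, 0, 0, 0, 0],
    [18, -7.5, 0, 0, 0, 0],
    [7.4, -3, 0, 0, 0, 0],
    [0, 0, 0, 0, 0, 0]
  ]
}}

```text
time: 18.92
tool_pos: [532.2, 233.8, 328.6]
tcp_rot: [-180.0, 0.0, 57.7]
ft_force: [-0.3, -0.5, -0.8]
finger_gap: 27.2
grip_force: 88.6
```

>>> {"fn": "send_rows", "kwargs": {
  "increments": [
    [0, 0, 40, 0, 0, 0],
    [0, 0, 50, 0, 0, 0],
    [0, 0, 40, 0, 0, 0],
    [0, 0, 20, 0, 0, 0],
    [0, 0, 0, 0, 0, 0]
  ]
}}

```text
time: 19.55
tool_pos: [531.7, 233.1, 177.8]
tcp_rot: [-179.9, 0.1, 57.6]
ft_force: [-0.2, 0.2, -0.2]
finger_gap: 26.8
grip_force: 88.6
```

>>> {"fn": "send_rows", "kwargs": {
  "increments": [
    [0, 0, 0, 0, 0, 0],
    [0, 0, 0, 0, 0, 0],
    [0, 0, 0, 0, 0, 0]
  ]
}}

```text
time: 19.92
tool_pos: [533.0, 234.3, 180.2]
tcp_rot: [179.9, -0.1, 57.7]
ft_force: [-0.4, -0.2, -1.9]
finger_gap: 27.3
grip_force: 88.6
```

```bash
python3 - <<'E'
from h import *
np.set_printoptions(suppress=True,precision=1)
a=snap('wrist','w5.png');s=r.sense();print(s['tool_pos'],s['tcp_rot'],s['ft_force'])
w=pts(a);d=np.hypot(w[...,0]-532,w[...,1]-234)
k=(w[...,2]>45)&(w[...,2]<53)&(d<58)
P=w[k];print('stand',k.sum(),cv2.minAreaRect(P[:,:2].astype(np.float32)))
k=(w[...,2]>55)&(w[...,2]<90)&(d<20);P=w[k]
print('shaft',k.sum(),P.min(0),P.max(0))
E
```

```text
[532.8 234.2 179.8] [179.9  -0.1  57.7] [-0.3  0.3 -1.4]
stand 8141 ((531.1362915039062, 233.50914001464844), (80.45914459228516, 80.29537963867188), 88.11907196044922)Traceback (most recent call last):
  File "<stdin>", line 8, in <module>
    return umr_minimum(a, axis, None, out, keepdims, initial, where)
ValueError: zero-size array to reduction operation minimum which has no identity
```

View pics/w5.png

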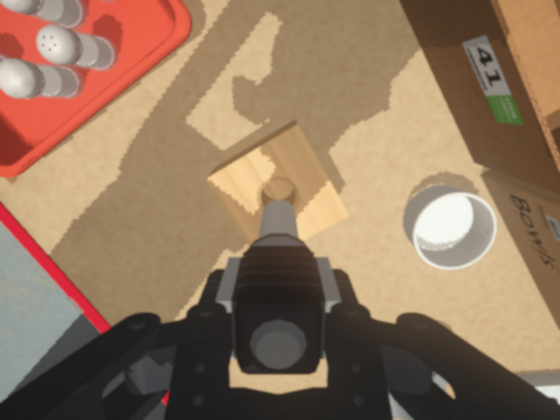

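Wrist view: shaft (278,215) in line with the hole (278,188). Lowering.

>>> {"fn": "send_rows", "kwargs": {
  "increments": [
    [0, 0, 15, 0, 0, 0],
    [0, 0, 15, 0, 0, 0],
    [0, 0, 8, 0, 0, 0],
    [0, 0, 5, 0, 0, 0],
    [0, 0, 4, 0, 0, 0]
  ]
}}

```text
time: 20.6
tool_pos: [532.4, 234.0, 131.5]
tcp_rot: [180.0, -0.0, 57.7]
ft_force: [0.4, 0.1, -1.1]
finger_gap: 27.2
grip_force: 88.6
```

>>> {"fn": "send_rows", "kwargs": {
  "increments": [
    [0, 0, 4, 0, 0, 0],
    [0, 0, 4, 0, 0, 0],
    [0, 0, 4, 0, 0, 0],
    [0, 0, 5, 0, 0, 0],
    [0, 0, 5, 0, 0, 0]
  ]
}}

```text
time: 21.22
tool_pos: [532.3, 234.0, 109.5]
tcp_rot: [180.0, -0.0, 57.7]
ft_force: [0.9, 0.3, -1.7]
finger_gap: 27.3
grip_force: 88.6
```

>>> {"fn": "send_rows", "kwargs": {
  "increments": [
    [0, 0, 5, 0, 0, 0],
    [0, 0, 4, 0, 0, 0],
    [0, 0, 2, 0, 0, 0],
    [0, 0, 0, 0, 0, 0],
    [0, 0, 0, 0, 0, 0]
  ]
}}

```text
time: 21.85
tool_pos: [532.5, 234.0, 99.0]
tcp_rot: [180.0, -0.0, 57.7]
ft_force: [0.7, 0.6, -1.4]
finger_gap: 26.9
grip_force: 88.6
```

>>> {"fn": "send_rows", "kwargs": {
  "increments": [
    [0, 0, 1.5, 0, 0, 0],
    [0, 0, 1.5, 0, 0, 0],
    [0, 0, 1, 0, 0, 0],
    [0, 0, 0, 0, 0, 0]
  ]
}}

```text
time: 22.35
tool_pos: [532.5, 234.1, 95.5]
tcp_rot: [180.0, -0.0, 57.7]
ft_force: [-2.0, -0.2, 4.7]
finger_gap: 26.8
grip_force: 89.6
```

>>> {"fn": "send_rows", "kwargs": {
  "increments": [
    [0, 0, 0.7, 0, 0, 0],
    [0, 0, 0, 0, 0, 0]
  ]
}}

```text
time: 22.6
tool_pos: [532.6, 234.2, 95.5]
tcp_rot: [180.0, -0.0, 57.7]
ft_force: [-3.8, -1.3, 9.9]
finger_gap: 27.0
grip_force: 90.4
```

On the floor of the hole (same height as at the grasp). Releasing.

>>> {"fn": "send_rows", "kwargs": {
  "increments": [
    [0, 0, -1, 0, 0, 0],
    [0, 0, 0, 0, 0, 0]
  ]
}}

```text
time: 22.85
tool_pos: [532.5, 234.1, 95.5]
tcp_rot: [180.0, -0.0, 57.7]
ft_force: [-2.1, -0.1, 5.3]
finger_gap: 26.9
grip_force: 89.4
```

>>> {"fn": "send_rows", "kwargs": {
  "increments": [
    [0, 0, 0, 0, 0, 0],
    [0, 0, 0, 0, 0, 0],
    [0, 0, 0, 0, 0, 0],
    [0, 0, 0, 0, 0, 0],
    [0, 0, 0, 0, 0, 0]
  ],
  "grip": -1
}}

```text
time: 23.48
tool_pos: [532.3, 234.0, 95.1]
tcp_rot: [-180.0, -0.0, 57.7]
ft_force: [-0.4, 0.5, 0.1]
finger_gap: 85.2
grip_force: 0.0
```

>>> {"fn": "send_rows", "kwargs": {
  "increments": [
    [0, 0, 0, 0, 0, 0],
    [0, 0, 0, 0, 0, 0],
    [0, 0, -10, 0, 0, 0],
    [0, 0, -20, 0, 0, 0],
    [0, 0, -30, 0, 0, 0]
  ]
}}

```text
time: 24.1
tool_pos: [532.0, 233.9, 156.4]
tcp_rot: [-180.0, 0.0, 57.7]
ft_force: [0.8, 0.1, -0.8]
finger_gap: 85.2
grip_force: 0.0
```

>>> {"fn": "send_rows", "kwargs": {
  "increments": [
    [0, 0, -40, 0, 0, 0],
    [0, 0, -40, 0, 0, 0],
    [0, 0, -30, 0, 0, 0],
    [0, 0, -15, 0, 0, 0],
    [0, 0, 0, 0, 0, 0]
  ]
}}

```text
time: 24.72
tool_pos: [532.9, 234.2, 281.9]
tcp_rot: [179.9, -0.1, 57.7]
ft_force: [-0.1, 1.1, 0.1]
finger_gap: 85.6
grip_force: 0.0
```

```bash
python3 - <<'E'
from h import *
a=snap('wrist');b=snap('side');s=r.sense();print(s['tool_pos'],s['finger_gap'],s['time'])
w=pts(a);k=(w[...,2]>128)&(w[...,2]<150)&(np.hypot(w[...,0]-532,w[...,1]-234)<40)
P=w[k];print(k.sum(),np.median(P,0),cv2.minAreaRect(P[:,:2].astype(np.float32)))
cv2.imwrite('pics/s6.png',b['img'])
E
```

```text
[531.81753212 233.85054435 278.91328112] 85.76936411704926 24.825
1195 [532.38801682 235.72770935 137.71605797] ((531.6338500976562, 234.47369384765625), (27.38901710510254, 27.513736724853516), 57.588401794433594)
```

View pics/s6.png

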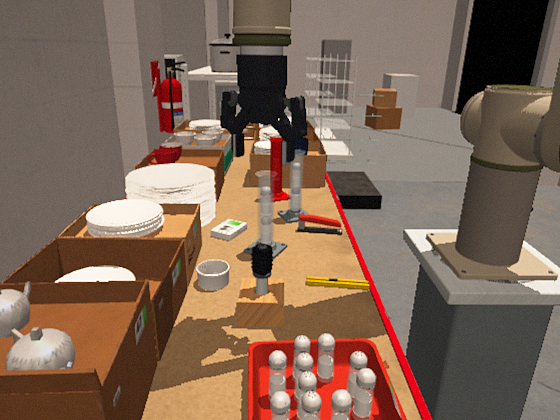

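Side view: the rod is upright in the stand (px (262,265)), its top at 138 mm, and the gripper is clear. Handing in.

```bash
python3 -c "
from bench import r
print(r.hand_in())"
```

```text
the job is handed in; nothing more can be done
None
```

The stack is pushed to the bottom of its tube and was held there at about 30 N for roughly a second; the rod is back upright in its stand, and the job is handed in at about 25 s (no verdict returned).

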